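# Vial rack out from under the bench shelf and onto the balance

## Task

Three white plastic blocks of the same size are parked partly under the low bench shelf; one is the vial rack with ten small holes. Slide the vial rack straight forward along the bench until it is wholly clear of the shelf's lip, only then lift it, and set it down (do not drop it) with its holes facing up in the middle of the balance pan to be weighed. Leave the rack with three large holes where it is.

Things in the scene. Friction and masses are not known exactly. Their poses are not given: they have to be found in the camera images.
- vial_rack: The rack to weigh: white block 120 x 50 x 30 mm (x, y, z), ten 15 mm through holes in five pairs, 0.16 kg, loose on the bench. Origin: centre of its underside; x along its length, -x end to the robot. That front end sticks out from under the shelf by 55 to 75 mm; the rest is under the lip, 6 mm below it, and cannot be lifted there. Free space of 50 mm or more on both long sides.
- bottle_rack: The rack to leave alone: white block 120 x 50 x 30 mm with three 32 mm through holes in one row, parked in the same way. Origin: centre of its underside, x along its length. A third block of the same size without holes (a closed slide box) is parked there too; the order of the three varies, 120 mm from centre to centre.
- shelf: Low fixed shelf, grey board 420 mm wide (y), 220 mm deep (x), top 50 mm above the bench; underside of its aluminium front lip 36 mm above the bench. Origin: on the bench below the middle of the lip's front face; x points back into the shelf, so negative x is in front of the lip. Low stock up to 60 mm tall stands on the board, 100 mm or more behind the lip.
- balance_pan (a point): Centre of the top face of the balance's flat square steel pan, 180 x 180 mm, 60 mm above the bench, fixed (does not sink). The balance is a white box 200 mm wide; its display lies on the robot's side of the pan, lower than the pan. x and y along the pan's sides, z up.

How it is judged:
By the outcome, as a careful person would: the job done as asked, in the order asked, and still so for the second after the job is handed in, with the robot touching nothing.
It also fails if it takes over 43 s, if anything falls off the work surface, if the arm or the gripper's body presses on something with over 40 N, if the wrist force passes 120 N, or if a joint passes its speed limit or range.

## Robot

A 6-joint arm with a two-finger parallel gripper is mounted at the origin on the work surface. World frame = base frame: x ahead of the robot, y to its left, z up, the work surface at z = 0. Lengths are in m, angles in rad, forces in N, time in s.
With the tool pointing down it reaches from about 0.35 to 0.8 m from the base axis. Payload 7.3 kg.
Tool frame: the origin (TCP) lies between the finger pads; the fingertips stand robot.finger_overhang ahead of it and the grasp point (between the pads) lies 3 mm ahead of it (robot.finger_overhang is the distance from the TCP to the fingertips, in m); z points along the fingers, y is the line along which they close (so a half turn about z gives the same grasp; the last joint's range is limited). The gripper opens to 85 mm and grips with 20 to 120 N. Pads are 22 mm wide; open, the fingers measure 114 mm over their backs; the gripper's body (76 mm by 85 mm) begins 54 mm behind the grasp point. The pads swing forward as they close: fully open they stand 13 mm farther back than shut.
Start: joints at [-1.319, 0.342, 1.524, -0, 1.275, -0.146], TCP at [0.203, -0.484, 0.253] pointing down, gripper open.
Joint ranges: [-2.53, 2.53], [-0.77, 2.02], [0.04, 2.7], [-1, 4.14], [0.28, 2.66], [-3.11, 3.11]. Speed limits (rad/s): [2.57, 2.57, 3.14, 3.14, 3.14, 3.14].

## Interface

Orientations are given as a rotation vector (axis times angle).
In Python, from workcell import robot gives the robot as it stands.
- The arm moves only by the tool jog_arm, never from a script. Its argument "increments" is a list of rows, each a list of 4 numbers: the shift along the tool's x, y, z in m, then the turn about the tool's z in degrees. In form: [[tx, ty, tz, twist], ...]. A call has 1 to 20 rows; each row shifts and turns the commanded pose from where the row before left it, along the tool's axes as they then stand; what a row does not reach is not made up. A row lasts 1/12 s, in which the tool goes at most 41.7 mm and 7.16 degrees, less where a joint would pass 70% of its speed; a pose out of reach is approached as far as the arm can. A call with a gripper value outside its range is refused whole. "fingers" is the finger opening in m, from 0 to 0.0854, set as the call begins (left out, the last holds). The fingers move at their own pace and stop on an object; "force" is the grip in N (left out, the last holds). Time passes only in rows, so rows that do not move let the fingers close. It gives the time, the measured TCP pose, the force, the opening and the grip force at its end, in the units of the state.
- robot.sense(): the state, without advancing time (a new reading comes with each control period).
- robot.read_camera(name): name is "side" or "top" or "wrist"; returns a dict with "frame" (420x560x3 uint8, red, green, blue), "depth" (420x560 float32, m along the optical axis (not along the pixel's ray), 0 where there is no reading), "fx", "fy", "cx", "cy" (pixels), "extrinsics" (4x4, takes a point from camera to world coordinates); the wrist camera has in their place "T_tool_cam" (4x4, takes a point from camera to tool coordinates, whose origin is the TCP and whose axes are the flange's). Camera axes: x right, y up, looking along -z (the intrinsics and any distortion apply to the point x, -y, -z); pixel columns grow to the right and rows downward; lengths in m; the calibration is good to about 2 mm. A picture is of the moment at which its call begins: read the wrist's pose just before it.
- robot.hand_in(): hands the job in; it is judged then, once.
Trained networks look in a picture, given as the dict that the camera call returned (one of the last four; its "shot" number tells which), for a name from the list of things; names that differ only in an ending like _2 or _b are one class to them, and where a whole thing is asked for, a point or a joint stands for the part that bears it (a point fixed in the world has none). Each returns a list of dicts, best first, with "confidence" (0 to 1); they miss things now and then, are a little off and sometimes report something else, mostly with a low value. They report only what shows in the picture. A call takes as long as a camera call.
- robot.boxes_of(picture, target): "position" ([x, y, z] in m, in world coordinates, good to about 4 mm: the middle of the surface that is visible of it).
- robot.trace(picture, target): "mask" (420x560 bool, what is visible of it).
- robot.tip_of(picture, target): "position" ([x, y, z] in m, in world coordinates, good to about 4 mm: a listed point, or the origin of a listed thing).
The state is a dict: "t": time; "qpos": joint angles; "qvel": joint speeds; "effort": joint torques, N m; "tcp_pos": TCP position; "orientation": TCP orientation; "wrist_force": force on the tool from outside, world axes, zero at the start; "wrist_torque": the same for the moment, N m; "width": finger opening in m; "grip_force": force on a finger pad.
Only numpy, scipy, OpenCV 4.12 (cv2) and the standard library are available. Lean on these libraries where they do the work, as an engineer would, in place of code of your own. Each camera call takes 0.05 s, during which the arm holds its last target. There are 200 camera calls.

## Working session

There is one attempt and no reset: what is moved stays moved. The work goes in short steps, Python scripts to look and compute and a tool call to move; the robot and the scene stay as the last step left them, time stands still between calls to the robot, and variables do not carry over. Pictures are saved under pics/ and viewed, at most 10 in all, crops included, and the job is handed in when it is done.

Besides the shell and the picture viewer there is one more tool, called after ">>>" as name(argument=value, ...), one argument or row to a line, values as JSON. jog_arm: Moves the arm, as the interface text tells. Its arguments: {"type":"object","properties":{"increments":{"type":"array","items":{"type":"array","items":{"type":"number"}}},"fingers":{"type":"number"},"force":{"type":"number"}},"required":["increments"]}

```bash
mkdir -p pics; cat > h.py <<'E'
import numpy as np, cv2
from workcell import robot
from scipy.spatial.transform import Rotation as R
def pts(p):
    d=p["depth"]; v,u=np.mgrid[:420,:560]
    c=np.stack([(u-p["cx"])/p["fx"]*d,-(v-p["cy"])/p["fy"]*d,-d],-1)
    T=p["extrinsics"]
    return c@T[:3,:3].T+T[:3,3]
def save(p,n): cv2.imwrite(f"pics/{n}.png",p["frame"][:,:,::-1])
E
python3 - <<'E'
from h import *
s=robot.sense(); print(s["t"],s["tcp_pos"],s["orientation"],s["width"],robot.finger_overhang)
print(R.from_rotvec(s["orientation"]).as_matrix().round(3))
ims=[]
for n in("top","side"):
    p=robot.read_camera(n); save(p,n); ims.append(p["frame"])
    P=pts(p)
    for t in("vial_rack","bottle_rack","shelf"):
        for d in robot.trace(p,t)[:2]:
            m=d["mask"]&(p["depth"]>0); q=P[m]
            if len(q)==0: continue
            v,u=np.nonzero(m)
            print(n,t,round(d["confidence"],2),m.sum(),"px",u.mean().round(),v.mean().round(),q.min(0).round(3),q.max(0).round(3),np.median(q,0).round(3))
    for t in("vial_rack","bottle_rack","balance_pan","shelf"):
        print(n,t,[(round(d["confidence"],2),np.round(d["position"],3)) for d in robot.tip_of(p,t)[:2]])
E
```

```text
0.0 [ 0.20330408 -0.48363058  0.25262353] [-3.07815264e+00 -6.20476812e-01  1.64914988e-04] 0.08536385923552438 0.022
[[ 0.922  0.387 -0.   ]
 [ 0.387 -0.922  0.001]
 [ 0.    -0.002 -1.   ]]
top vial_rack 0.84 914 px 199.0 221.0 [ 0.522  0.104 -0.005] [0.597 0.156 0.047] [0.557 0.129 0.028]
top bottle_rack 0.79 584 px 262.0 217.0 [ 0.537 -0.014 -0.005] [0.602 0.036 0.033] [0.564 0.008 0.028]
top bottle_rack 0.6 1025 px 199.0 221.0 [ 0.522  0.104 -0.006] [0.594 0.165 0.047] [0.558 0.129 0.028]
top shelf 0.96 25007 px 193.0 146.0 [ 0.577 -0.077 -0.002] [0.837 0.355 0.113] [0.695 0.135 0.05 ]
top vial_rack [(0.76, array([ 0.581,  0.133, -0.001]))]
top bottle_rack [(0.92, array([ 0.598,  0.012, -0.002]))]
top balance_pan []
top shelf [(0.73, array([0.59 , 0.132, 0.003]))]
side vial_rack 0.72 1008 px 236.0 257.0 [ 0.524  0.072 -0.001] [0.609 0.159 0.037] [0.559 0.139 0.025]
side bottle_rack 0.61 762 px 254.0 223.0 [ 0.539 -0.05  -0.002] [0.616 0.04  0.039] [0.571 0.027 0.021]
side shelf 0.9 16767 px 160.0 249.0 [ 0.578 -0.147 -0.003] [0.893 0.357 0.112] [0.697 0.212 0.051]
side vial_rack [(0.66, array([0.586, 0.132, 0.001]))]
side bottle_rack [(0.92, array([0.599, 0.01 , 0.003]))]
side balance_pan [(0.61, array([ 0.5  , -0.324,  0.061]))]
side shelf [(0.93, array([ 0.593,  0.133, -0.002]))]
```

View pics/top.png

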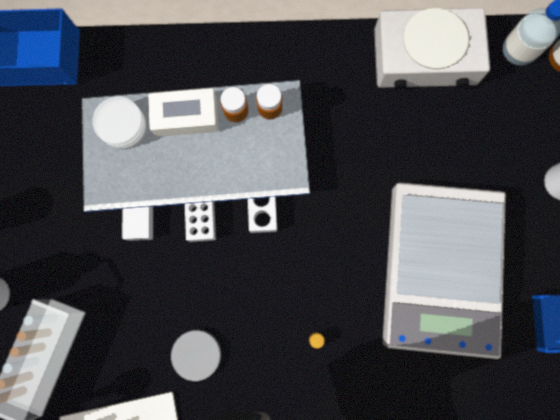

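View pics/side.png

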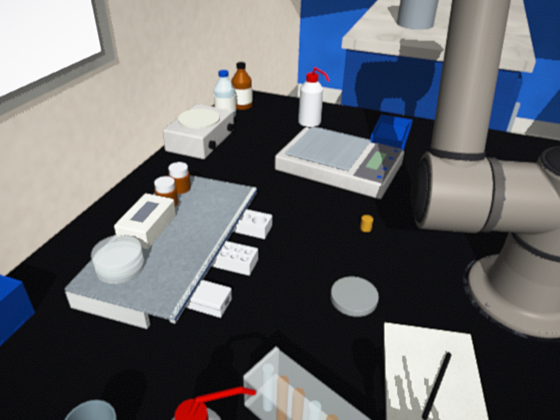

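The top view shows the ten-hole rack in the middle at px (199,221), with the closed box to its left (137,223) and the three-hole rack to its right (262,215). The balance pan is at (452,247). Next I'll measure the axes and the pan.

```bash
cat > m.py <<'E'
from h import *
p=robot.read_camera("top"); P=pts(p)
def rect(m,n):
    q=P[m]; r=cv2.minAreaRect(q[:,:2].astype(np.float32)*1000)
    print(n,m.sum(),np.round(r[0],1),np.round(r[1],1),round(r[2],2),"z",np.median(q[:,2]).round(4),"min/max",q.min(0).round(3),q.max(0).round(3))
g=p["frame"].min(2)
v,u=np.mgrid[:420,:560]
z=P[...,2]
rect((g>120)&(z>.02)&(z<.036)&(u>180)&(u<222)&(v>195)&(v<250),"rack")
rect((z>.04)&(z<.06)&(u>75)&(u<315)&(v>75)&(v<215),"shelf")
m=(u>401)&(u<500)&(v>197)&(v<300)&(z>.052)&(z<.068); rect(m,"pan")
# front edge of rack and lip line
mm=(g>120)&(z>.02)&(z<.036)&(u>180)&(u<222)&(v>195)&(v<250)
q=P[mm]; b=np.round(q[:,1]/.003)
e=np.array([q[b==k][q[b==k][:,0].argmin()][:2] for k in np.unique(b)]); print(e.round(3).tolist())
sm=(z>.04)&(z<.06)&(u>90)&(u<300)&(v>75)&(v<215); q=P[sm]; b=np.round(q[:,1]/.01)
e=np.array([[q[b==k][:,0].min(),k*.01] for k in np.unique(b)][1:-1]); print("lip x=a*y+b",np.polyfit(e[:,1],e[:,0],1))
for r in(180,200,240,290,305): print(r,P[r,[395,400,405,450,495,500,505]].round(3).tolist())
for t in("vial_rack","bottle_rack"): print(t,[(round(d["confidence"],2),np.round(d["position"],3)) for d in robot.boxes_of(p,t)[:2]])
E
python3 m.py
python3 - <<'E'
import cv2
a=cv2.imread('pics/top.png')
cv2.imwrite('pics/c.png',cv2.resize(a[180:260,110:300],None,fx=4,fy=4,interpolation=2))
E
```

```text
rack 718 [557.5 130.3] [69.6 50.8] 3.32 z 0.0287 min/max [0.522 0.104 0.02 ] [0.593 0.156 0.035]
shelf 18667 [699.8 139.2] [222.6 420.7] 3.46 z 0.0491 min/max [ 0.577 -0.077  0.04 ] [0.823 0.355 0.06 ]
pan 9644 [ 495.2 -327.6] [175.  180.6] 85.94 z 0.0592 min/max [ 0.404 -0.421  0.052] [ 0.588 -0.237  0.065]
[[0.524, 0.106], [0.525, 0.108], [0.524, 0.11], [0.524, 0.115], [0.525, 0.118], [0.524, 0.119], [0.523, 0.124], [0.523, 0.126], [0.523, 0.128], [0.523, 0.133], [0.523, 0.136], [0.522, 0.137], [0.523, 0.142], [0.523, 0.144], [0.522, 0.148], [0.523, 0.151], [0.522, 0.153], [0.552, 0.155]]
lip x=a*y+b [-0.06066619  0.5972648 ]
180 [[0.634, -0.248, 0.001], [0.635, -0.259, -0.003], [0.634, -0.268, -0.0], [0.632, -0.355, -0.0], [0.631, -0.442, -0.002], [0.631, -0.451, -0.002], [0.63, -0.461, -0.001]]
200 [[0.587, -0.237, 0.044], [0.586, -0.246, 0.045], [0.583, -0.251, 0.062], [0.582, -0.332, 0.06], [0.582, -0.417, 0.051], [0.582, -0.427, 0.049], [0.591, -0.457, -0.001]]
240 [[0.513, -0.233, 0.045], [0.511, -0.239, 0.061], [0.511, -0.248, 0.06], [0.509, -0.327, 0.06], [0.508, -0.407, 0.06], [0.508, -0.416, 0.059], [0.514, -0.452, -0.003]]
290 [[0.422, -0.229, 0.044], [0.422, -0.234, 0.06], [0.422, -0.243, 0.058], [0.421, -0.322, 0.057], [0.42, -0.4, 0.059], [0.42, -0.415, 0.045], [0.42, -0.443, -0.002]]
305 [[0.396, -0.225, 0.053], [0.396, -0.234, 0.053], [0.396, -0.243, 0.051], [0.395, -0.323, 0.051], [0.393, -0.403, 0.048], [0.393, -0.412, 0.047], [0.392, -0.441, -0.002]]
vial_rack [(0.64, array([0.57 , 0.008, 0.026])), (0.63, array([0.555, 0.131, 0.025]))]
bottle_rack [(0.59, array([0.569, 0.01 , 0.027]))]
```

View pics/c.png

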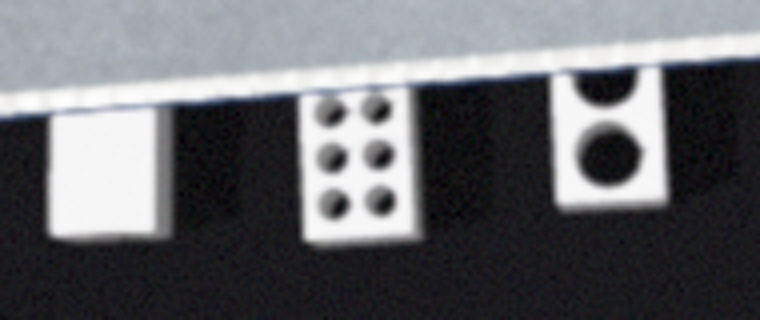

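The rack's yaw is about 3.4°, parallel to the shelf normal. Its front is at x = 0.523 and the lip at x = 0.589, so it sticks out 66 mm. I'll grasp near x = 0.545, y = 0.130. First I approach above that point.

>>> jog_arm(
  increments=[
    [0,0,0,6.5],
    [0,0,0,6.5],
    [0,0,0,6.4],
    [0.0189,-0.0297,0,0],
    [0.0189,-0.0297,0,0],
    [0.0189,-0.0297,0,0],
    [0.0189,-0.0297,0,0],
    [0.0189,-0.0297,0,0],
    [0.0189,-0.0297,0,0],
    [0.0189,-0.0297,0,0],
    [0.0189,-0.0297,0,0],
    [0.0189,-0.0297,0,0],
    [0.0189,-0.0297,0,0],
    [0.0189,-0.0297,0,0],
    [0.0189,-0.0297,0,0],
    [0.0189,-0.0297,0,0],
    [0.0189,-0.0297,0,0],
    [0.0189,-0.0297,0,0],
    [0.0189,-0.0297,0,0],
    [0.0189,-0.0297,0,0],
  ],
  fingers=0.0854,
)

```text
t: 2.62
tcp_pos: [0.4949, 0.0408, 0.2534]
orientation: [3.14, 0.093, 0.001]
wrist_force: [0.1, -0.8, 0.5]
width: 0.0852
grip_force: 0.0
```

>>> jog_arm(
  increments=[
    [0.0189,-0.0297,0.005,0],
    [0.0189,-0.0297,0.005,0],
    [0.019,-0.0297,0.005,0],
    [0,0,0.03,0],
    [0,0,0.03,0],
    [0,0,0.03,0],
    [0,0,0,0],
  ],
)

```text
t: 3.2
tcp_pos: [0.5423, 0.1312, 0.1427]
orientation: [3.139, 0.094, -0.017]
wrist_force: [-1.4, 0.2, -0.3]
width: 0.0854
grip_force: 0.0
```

```bash
cat > w.py <<'E'
from h import *
import sys
s=robot.sense(); M=R.from_rotvec(s["orientation"]).as_matrix()
T=np.eye(4);T[:3,:3]=M;T[:3,3]=s["tcp_pos"]
p=robot.read_camera("wrist"); p["extrinsics"]=T@p["T_tool_cam"]; P=pts(p); save(p,sys.argv[1])
print(s["t"],s["tcp_pos"].round(4) if hasattr(s["tcp_pos"],"round") else s["tcp_pos"],"yaw",np.degrees(np.arctan2(M[1,0],M[0,0])).round(2),"tilt",M[2].round(4))
z=P[...,2]; m=(p["frame"].min(2)>110)&(z>.02)&(z<.037)&(p["depth"]>0)
n,l,st,c=cv2.connectedComponentsWithStats(m.astype(np.uint8))
for i in range(1,n):
    if st[i,4]<1500: continue
    q=P[l==i]; r=cv2.minAreaRect(q[:,:2].astype(np.float32)*1000)
    print(st[i],np.round(r[0],1),np.round(r[1],1),round(r[2],2),np.percentile(q,1,0).round(3),np.percentile(q,99,0).round(3),np.median(q[:,2]).round(4))
    sel=(q[:,0]>.53)&(q[:,0]<.575)
    if sel.sum()>500: print("mid y in .53-.575",(np.percentile(q[sel,1],[0.5,99.5]).mean()).round(4))
E
python3 w.py w1
```

```text
3.2 [0.5423 0.1312 0.1427] yaw 3.42 tilt [-1.090e-02  6.000e-04 -9.999e-01]
[  44  146   91   81 6552] [553.4 250.3] [55.9 50.5] 1.56 [0.529 0.225 0.022] [0.581 0.275 0.032] 0.0302
mid y in .53-.575 0.2501
[ 235  146   81   96 5219] [556.  130.4] [64.1 50.2] 3.22 [0.524 0.105 0.022] [0.587 0.156 0.032] 0.03
mid y in .53-.575 0.1303
[ 411  146   98   86 4623] [567.1  11.7] [57.  51.5] 2.75 [ 0.539 -0.013  0.021] [0.595 0.037 0.032] 0.0299
mid y in .53-.575 0.0116
```

View pics/w1.png

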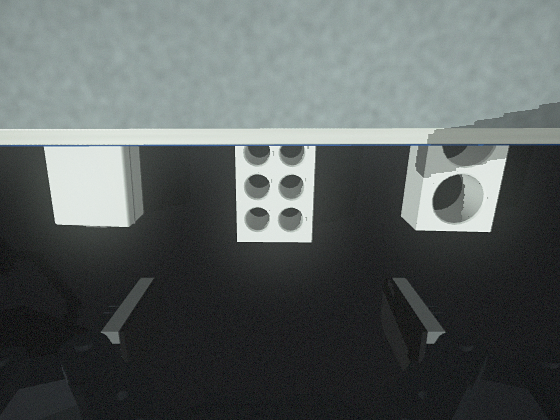

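The wrist view shows the rack at (275,195), centred between the fingers at (130,310) and (415,310), with its front edge at row 240. I'll descend, grip and check.

>>> jog_arm(
  increments=[
    [0.001,0.0015,0.03,0],
    [0,0,0.03,0],
    [0,0,0.03,0],
    [0,0,0.015,0],
    [0,0,0.008,0],
    [0,0,0,0],
    [0,0,0,0],
  ],
)

```text
t: 3.83
tcp_pos: [0.5481, 0.1299, 0.037]
orientation: [-3.14, -0.093, -0.004]
wrist_force: [0.3, 0.4, 0.2]
width: 0.0856
grip_force: 0.0
```

>>> jog_arm(
  increments=[
    [0,0,0,0],
    [0,0,0,0],
    [0,0,0,0],
    [0,0,0,0],
    [0,0,0,0],
    [0,0,0,0],
    [0,0,0,0],
    [0,0,0,0],
  ],
  fingers=0.04,
  force=30,
)

```text
t: 4.5
tcp_pos: [0.5475, 0.13, 0.0367]
orientation: [-3.14, -0.093, -0.004]
wrist_force: [-0.9, 0.1, 5.5]
width: 0.0493
grip_force: 31.0
```

>>> jog_arm(
  increments=[
    [-0.004,0,0,0],
    [-0.008,0,0,0],
    [-0.01,0,0,0],
    [-0.01,0,0,0],
    [-0.01,0,0,0],
    [-0.01,0,0,0],
    [-0.01,0,0,0],
    [-0.01,0,0,0],
    [-0.01,0,0,0],
    [-0.008,0,0,0],
    [-0.005,0,0,0],
    [0,0,0,0],
    [0,0,0,0],
  ],
)

```text
t: 5.58
tcp_pos: [0.4525, 0.1243, 0.0367]
orientation: [-3.14, -0.093, -0.005]
wrist_force: [1.5, -0.1, 12.1]
width: 0.0492
grip_force: 32.9
```

>>> jog_arm(
  increments=[
    [0,0,0,0],
    [0,0,0,0],
    [0,0,0,0],
    [0,0,0,0],
    [0,0,0,0],
    [0,0,0,0],
  ],
  fingers=0.0854,
)

```text
t: 6.08
tcp_pos: [0.4517, 0.1242, 0.0351]
orientation: [3.14, 0.093, -0.001]
wrist_force: [1.0, -0.2, -0.0]
width: 0.0858
grip_force: 0.0
```

```bash
python3 - <<'E'
from h import *
p=robot.read_camera("top"); save(p,"t2"); P=pts(p)
g=p["frame"].min(2); z=P[...,2]; 
m=(g>110)&(z>.018)&(z<.037)&(P[...,0]>.4)&(P[...,0]<.58)&(P[...,1]>.09)&(P[...,1]<.17)
q=P[m]; print(cv2.minAreaRect(q[:,:2].astype(np.float32)*1000),q.min(0),q.max(0))
a=cv2.imread("pics/t2.png"); cv2.imwrite("pics/t2c.png",cv2.resize(a[150:330,100:320],None,fx=3,fy=3))
print(robot.sense()["tcp_pos"])
E
```

```text
((488.04498291015625, 124.8199462890625), (120.43348693847656, 49.19416809082031), 3.86393141746521) [0.42948248 0.09760994 0.01827038] [0.54886504 0.15305312 0.03429767]
[0.45176274 0.12422855 0.03510121]
```

View pics/t2c.png

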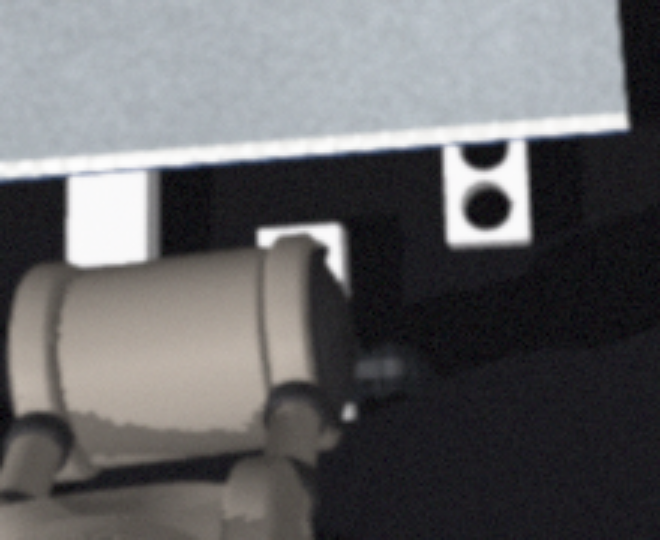

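The rear edge of the rack (crop px (300,228)) is now about 40 mm in front of the lip, and the other two blocks haven't moved. I'll regrip at the rack's centre, lower down.

>>> jog_arm(
  increments=[
    [0.012,0,0,0],
    [0.012,0,0.003,0],
    [0.012,0,0.004,0],
    [0,0,0,0],
    [0,0,0,0],
    [0,0,0,0],
  ],
)

```text
t: 6.63
tcp_pos: [0.4869, 0.1263, 0.0281]
orientation: [3.14, 0.093, -0.002]
wrist_force: [0.5, -0.2, 0.7]
width: 0.0856
grip_force: 0.0
```

>>> jog_arm(
  increments=[
    [0,0,0,0],
    [0,0,0,0],
    [0,0,0,0],
    [0,0,0,0],
    [0,0,0,0],
    [0,0,0,0],
    [0,0,0,0],
    [0,0,0,0],
  ],
  fingers=0.04,
  force=40,
)

```text
t: 7.3
tcp_pos: [0.4877, 0.1264, 0.0286]
orientation: [3.14, 0.093, -0.0]
wrist_force: [-2.3, 0.4, 5.5]
width: 0.0496
grip_force: 42.7
```

>>> jog_arm(
  increments=[
    [0,0,-0.005,0],
    [0,0,-0.01,0],
    [0,0,-0.02,0],
    [0,0,-0.025,0],
    [0,0,-0.025,0],
    [0,0,-0.025,0],
    [0,0,-0.01,0],
    [0,0,0,0],
    [0,0,0,0],
  ],
)

```text
t: 8.05
tcp_pos: [0.4877, 0.1263, 0.1481]
orientation: [3.14, 0.093, 0.001]
wrist_force: [-0.0, 0.9, -2.7]
width: 0.0494
grip_force: 42.1
```

```bash
python3 - <<'E'
from h import *
s=robot.sense();print(s["tcp_pos"],s["width"],s["grip_force"],s["wrist_force"])
p=robot.read_camera("side"); save(p,"s2")
q=robot.read_camera("top"); P=pts(q); 
print([ (round(d["confidence"],2),np.round(d["position"],3)) for d in robot.tip_of(q,"balance_pan")+robot.tip_of(p,"balance_pan")])
for n,c in(("top",q),("side",p)):
    P=pts(c); z=P[...,2]; f=c["frame"].astype(int)
    m=(z>.054)&(z<.066)&(P[...,0]>.38)&(P[...,0]<.62)&(P[...,1]<-.2)&(P[...,1]>-.45)
    m=cv2.morphologyEx(m.astype(np.uint8),cv2.MORPH_OPEN,np.ones((5,5)))>0
    print(n,m.sum(),cv2.minAreaRect(P[m][:,:2].astype(np.float32)*1000))
E
```

```text
[0.48768578 0.12632592 0.14811863] 0.049422821679549894 42.06613674759865 [-0.00704132  0.87069539 -2.66146151]
[(0.63, array([ 0.494, -0.328,  0.059])), (0.65, array([ 0.499, -0.326,  0.06 ]))]
top 10126 ((495.1344299316406, -325.84136962890625), (180.8431396484375, 180.3019561767578), 83.57303619384766)
side 2086 ((498.4874267578125, -325.55706787109375), (185.8477020263672, 181.06814575195312), 84.25718688964844)
```

View pics/s2.png

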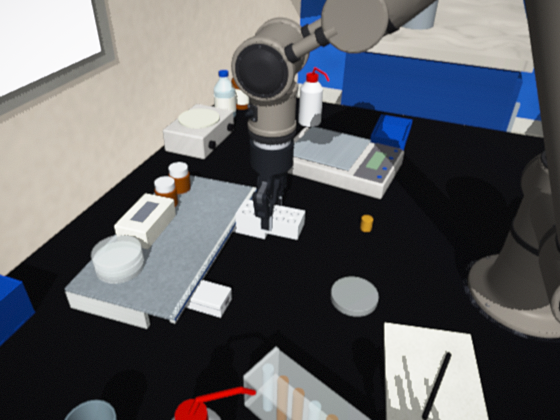

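The rack is held level at about (275,215), clear of everything. The pan centre is (0.496,-0.326) and its yaw is about -6°. Now I carry the rack over.

>>> jog_arm(
  increments=[
    [-0.0006,0.0144,0,0],
    [-0.0012,0.0285,0,0],
    [-0.0012,0.0285,0,0],
    [-0.0012,0.0285,0,0],
    [-0.0012,0.0285,0,0],
    [-0.0012,0.0285,0,0],
    [-0.0012,0.0285,0,0],
    [-0.0012,0.0285,0,0],
    [-0.0012,0.0285,0,0],
    [-0.0012,0.0285,0,0],
    [-0.0012,0.0285,0,0],
    [-0.0012,0.0285,0,0],
    [-0.0012,0.0285,0,0],
    [-0.0012,0.0285,0,0],
    [-0.0012,0.0285,0,0],
    [-0.0012,0.0285,0,0],
    [0,0.0105,0,4.7],
    [0,0,0,4.7],
    [0,0,0,0],
    [0,0,0,0],
  ],
)

```text
t: 9.92
tcp_pos: [0.4956, -0.326, 0.147]
orientation: [-3.136, 0.161, 0.003]
wrist_force: [0.5, 0.3, -1.3]
width: 0.0492
grip_force: 42.1
```

>>> jog_arm(
  increments=[
    [0,0,0.01,0],
    [0,0,0.02,0],
    [0,0,0.015,0],
    [0,0,0.005,0],
    [0,0,0,0],
    [0,0,0,0],
    [0,0,0,0],
    [0,0,0,0],
  ],
)

```text
t: 10.58
tcp_pos: [0.4966, -0.3267, 0.0993]
orientation: [3.136, -0.164, 0.002]
wrist_force: [-0.1, -0.1, -1.9]
width: 0.0492
grip_force: 42.1
```

```bash
python3 - <<'E'
from h import *
s=robot.sense();print(s["tcp_pos"],s["width"],s["grip_force"],s["wrist_force"])
M=R.from_rotvec(s["orientation"]).as_matrix();print(M.round(4))
q=robot.read_camera("side"); save(q,"s3")
P=pts(q);a=q["frame"]
cv2.imwrite("pics/s3c.png",cv2.resize(a[80:230,240:430,::-1],None,fx=4,fy=4,interpolation=2))
E
```

```text
[ 0.49658863 -0.32666413  0.09933814] 0.04919690842521765 42.114098221063614 [-0.06397699 -0.09148744 -1.88306978]
[[ 0.9946 -0.1042  0.0015]
 [-0.1042 -0.9946 -0.0014]
 [ 0.0016  0.0012 -1.    ]]
```

View pics/s3c.png

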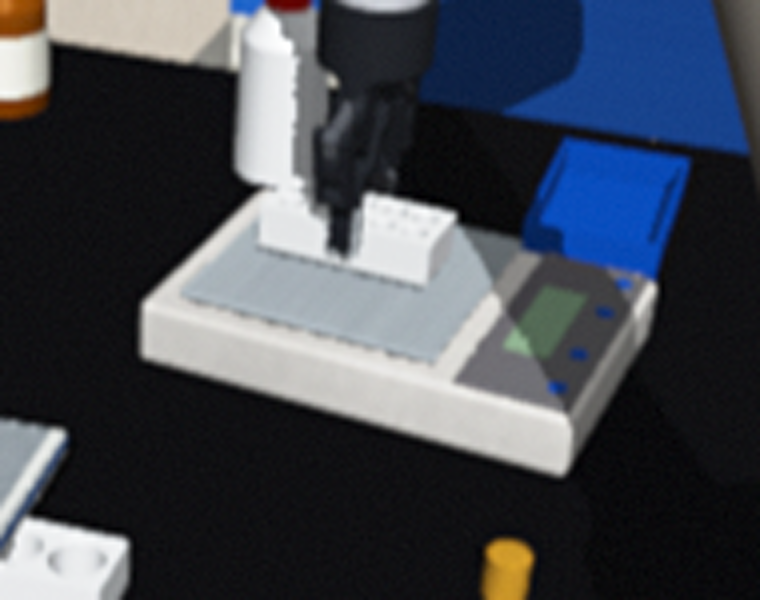

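The rack sits level above the middle of the pan at crop px (355,240), with its holes up. Now I lower it slowly, watching for contact.

>>> jog_arm(
  increments=[
    [0,0,0.003,0],
    [0,0,0.003,0],
    [0,0,0.002,0],
    [0,0,0.001,0],
    [0,0,0,0],
    [0,0,0,0],
    [0,0,0,0],
  ],
)

```text
t: 11.22
tcp_pos: [0.4961, -0.3263, 0.0893]
orientation: [3.137, -0.165, 0.0]
wrist_force: [-0.0, -0.7, -1.6]
width: 0.0492
grip_force: 42.1
```

>>> jog_arm(
  increments=[
    [0,0,0.001,0],
    [0,0,0,0],
    [0,0,0,0],
    [0,0,0,0],
  ],
)

```text
t: 11.55
tcp_pos: [0.4963, -0.3265, 0.0887]
orientation: [3.137, -0.165, 0.001]
wrist_force: [-0.4, -0.7, 0.9]
width: 0.0494
grip_force: 42.5
```

>>> jog_arm(
  increments=[
    [0,0,0.0007,0],
    [0,0,0,0],
    [0,0,0,0],
    [0,0,0,0],
  ],
)

```text
t: 11.88
tcp_pos: [0.4962, -0.3265, 0.0887]
orientation: [3.137, -0.165, 0.001]
wrist_force: [-2.9, 2.1, 6.0]
width: 0.0494
grip_force: 43.2
```

The force has risen to 6 N, so the rack is resting on the pan. I'll release it and retreat.

>>> jog_arm(
  increments=[
    [0,0,0,0],
    [0,0,0,0],
    [0,0,0,0],
    [0,0,0,0],
    [0,0,0,0],
    [0,0,0,0],
    [0,0,0,0],
  ],
  fingers=0.0854,
)

```text
t: 12.47
tcp_pos: [0.4961, -0.3264, 0.0875]
orientation: [3.137, -0.165, -0.0]
wrist_force: [0.1, -0.0, -0.2]
width: 0.0853
grip_force: 0.0
```

>>> jog_arm(
  increments=[
    [0,0,-0.005,0],
    [0,0,-0.015,0],
    [0,0,-0.03,0],
    [0,0,-0.03,0],
    [0,0,-0.03,0],
    [0,0.02,-0.02,0],
    [0,0.03,0,0],
    [0,0.03,0,0],
    [0,0.03,0,0],
    [0,0.03,0,0],
    [0,0.02,0,0],
    [0,0,0,0],
    [0,0,0,0],
    [0,0,0,0],
  ],
)

```text
t: 13.63
tcp_pos: [0.4794, -0.4847, 0.2176]
orientation: [-3.137, 0.164, 0.0]
wrist_force: [-0.3, 0.3, 0.2]
width: 0.0854
grip_force: 0.0
```

```bash
python3 - <<'E'
from h import *
s=robot.sense();print(s["t"],s["tcp_pos"],s["width"],s["wrist_force"])
q=robot.read_camera("top"); save(q,"t4"); P=pts(q); z=P[...,2]
m=(z>.082)&(z<.096)&(abs(P[...,0]-.496)<.09)&(abs(P[...,1]+.326)<.09)
print(m.sum(),cv2.minAreaRect(P[m][:,:2].astype(np.float32)*1000),np.median(z[m]))
print([(round(d["confidence"],2),np.round(d["position"],3)) for d in robot.tip_of(q,"bottle_rack")[:2]])
E
```

```text
13.6333 [ 0.47942437 -0.48465923  0.21762087] 0.08541032477058544 [-0.29534221  0.2547676   0.23306638]
1571 ((496.62213134765625, -327.07342529296875), (51.624534606933594, 120.45323181152344), 84.0728988647461) 0.08891587233187981
[(0.7, array([ 0.6  ,  0.012, -0.004]))]
```

View pics/t4.png

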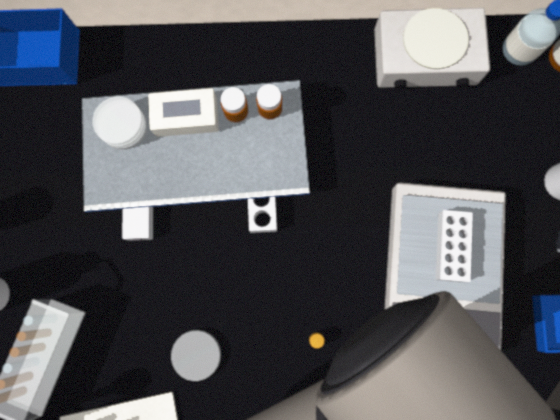

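The rack, holes up, rests in the middle of the pan at px (456,245), centre (0.497,-0.327), top at 0.089. The three-hole rack at (262,215) and the closed box haven't moved.

```bash
python3 -c "
from workcell import robot
print(robot.hand_in())"
```

```text
the job is handed in; nothing more can be done
None
```

The vial rack was slid about 40 mm clear of the lip, then lifted and set down holes-up in the middle of the balance pan (within about 1 mm by the camera); the other two blocks stayed where they were, and the job was handed in at about 13.7 s.

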